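Hook the coffee filter out of the deep cold-brew pot

ROBOT

A 7-joint arm with a two-finger parallel gripper is mounted at the origin on a cart in front of the work surface, level with it; the furniture and walls round the work are solid. World frame = base frame: x ahead of the robot, y to its left, z up, the work surface at z = 0. Lengths are in m, angles in rad, forces in N, time in s.
With the tool pointing down it reaches from about 0.35 to 0.775 m from the base axis. Payload 3.1 kg.
Tool frame: the origin (TCP) lies between the finger pads; the fingertips stand 17 mm ahead of it and the grasp point (between the pads) lies 2 mm behind it; z points along the fingers, y is the line along which they close (so a half turn about z gives the same grasp; the last joint's range is limited). The gripper opens to 85 mm and grips with 20 to 120 N. Pads are 22 mm wide; open, the fingers measure 114 mm over their backs; the gripper's body (76 mm by 85 mm) begins 54 mm behind the grasp point. The pads swing forward as they close: fully open they stand 13 mm farther back than shut.
Start: joints at [-1.183, 0.311, 0.014, 1.512, -0.004, 1.319, -0.027], TCP at [0.229, 0.5, 0.218] pointing down, gripper open.
Joint ranges: [-2.7, 2.7], [-0.3, 1.91], [-1.27, 1.3], [0.12, 2.57], [-1.44, 4.58], [0.2, 2.03], [-3.05, 3.05]. Speed limits (rad/s): [2.79, 2.79, 3.14, 3.14, 3.14, 3.14, 3.14].

INTERFACE

Orientations are given as a unit quaternion [w, x, y, z].
In Python, from station import * gives the robot as it stands.
- The arm moves only by the tool send_rows, never from a script. Its arguments are lists of equal length, an entry for each row: "offset": the shift along the tool's x, y, z in mm, a list of three; "rot": the turn, a rotation vector about the tool's x, y, z in rad, a list of three. In form: {"offset": [[tx, ty, tz], ...], "rot": [[wx, wy, wz], ...]}. A call has 1 to 10 rows; each row is the pose to reach, as a shift and turn from the pose commanded when the call began, along the tool's axes at that moment; what a row does not reach only later rows make up. A row lasts 1/8 s, in which the tool goes at most 62.5 mm and 10.7 degrees, less where a joint would pass 70% of its speed; a pose out of reach is approached as far as the arm can. A call with a gripper value outside its range is refused whole. "fingers" is the opening in per cent of the stroke, from 0 (shut) to 100 (fully open), set as the call begins (left out, the last holds). The fingers move at their own pace and stop on an object; the grip force is fixed at half the most. Time passes only in rows, so rows that repeat a pose let the fingers close. It gives the time, the measured TCP pose, the force, the opening and the grip force at its end, in the units of the state.
- get_state(): the state, without advancing time (a new reading comes with each control period).
- read_camera(name): name is "scene" or "top" or "wrist"; returns the picture (384x512x3 uint8, red, green, blue); there is no depth.
- calibration(name): a dict with "camera_matrix" (3x3 intrinsics, pixels), "D" ([k1, k2, p1, p2, k3] as OpenCV has them; the pictures are not rectified), "extrinsics" (4x4, takes a point from world to camera coordinates). Camera axes: x right, y down, z forward; pixel columns grow to the right and rows downward; lengths in m; the calibration is good to about 2 mm. A picture is of the moment at which its call begins: read the wrist's pose just before it. calibration takes no time and is no camera call; for the wrist camera it gives the pose at the moment of the call.
- sign_off(): hands the job in; it is judged then, once.
Trained networks look in the newest picture that a camera, given by its name, has taken for a name from the list of things; names that differ only in an ending like _2 or _b are one class to them, and where a whole thing is asked for, a point or a joint stands for the part that bears it (a point fixed in the world has none). Each returns a list of dicts, best first, with "score" (0 to 1); they miss things now and then, are a little off and sometimes report something else, mostly with a low value. They report only what shows in the picture. A call takes as long as a camera call. They do not tell look-alikes from the thing itself.
- search_frame(camera, thing): "pixel" ([row, column] in pixels, amid what is visible of it).
The state is a dict: "clock": time; "q": joint angles; "joint_vel": joint speeds; "joint_torque": joint torques, N m; "tcp_pos": TCP position; "ee_rot": TCP orientation; "contact_force": force on the tool from outside, world axes, zero at the start; "torque": the same for the moment, N m; "grip_width": finger opening in m; "finger_force": force on a finger pad.
Only numpy, scipy, OpenCV 4.12 (cv2) and the standard library are available. Lean on these libraries where they do the work, as an engineer would, in place of code of your own. Each camera call takes 0.05 s, during which the arm holds its last target. There are 200 camera calls.

TASK

Take the hook from its stand, catch the wire bail of the coffee filter deep inside the cold-brew pot and draw the filter out with the hook, never with the fingers, feeling your way so that nothing is pushed or pulled hard. Set it down gently, upright near the middle of the blue drip dish, unhook it, and hang the hook back upright in its stand. Leave the mugs, the tin, the glass and the canister where they are.

Things in the scene. Friction and masses are not known exactly. Their poses are not given: they have to be found in the camera images.
- hook: Loose hand hook, 0.12 kg, hanging upright by its guard in the stand. Origin: on the handle's axis at the underside of the guard (steel disc, radius 27 mm, z 0 to 4 mm); z up along the handle. Handle above it: dark wood block 24 mm (x) by 16 mm (y), z 4 to 50 mm; grip it from above across its 16 mm (y) faces.
- hook_foot (a point): Point on the hook where a caught wire's centre rests (hook frame 2, 0, -85 mm). The 6 mm round shank runs down at hook x = -6 mm, bends level at z = -90 mm (centre line) towards the hook's +x as far as x = +10 mm (the foot, lowest surface z = -93 mm) and turns up to a tip ending at z = -81 mm, x to +13 mm. The gap between shank and tip is 10 mm.
- stand: Light wooden hook stand, fixed, 100 x 90 mm foot, its post on the +x side, top plate 72 mm wide (y), upper face 120 mm above the worktop. Origin: centre of the underside; z up.
- stand_hole (a point): Centre of the 40 x 40 mm square opening (sides along the stand's x and y) through the stand's 8 mm top plate, at its upper face. The hook hangs through it, guard resting on the plate, hook origin at this point.
- pot: White cold-brew pot, wooden handle on its +y side (71 mm out), fixed, 130 mm high, outer radius 42 mm; straight round bore of radius 29 mm, floor 10 mm above the origin, open at the top. Two sprung rubber wipers low in the bore (24 to 48 mm above the origin, at the pot's +x and -x sides) grip the filter with a few newtons. Origin: centre of the underside; z up.
- pot_rim (a point): Centre of the pot's mouth, at rim height (130 mm above the worktop).
- filter: Loose aluminium coffee filter, cylinder of radius 27.5 mm and height 40 mm with two 7 mm lugs on top at x = +-20 mm, 0.31 kg (varies by a fifth), at the start standing on the floor of the pot's bore; needs 7 to 12 N of upward pull until past the wipers. Origin: centre of the underside; z up. For its wire bail see bail_hinge.
- bail_hinge (a point): Middle of the bail's hinge line, on the filter's axis 43 mm above its underside; axes as the filter's. The brass bail (4 mm wire, legs at x = +-16 mm, crossbar 18 mm long along x and 27 mm from the hinge) swings about x up to 49 deg either way, stays where left, turns easily but damped, is rigid at its stop; it starts leaning up to 43 deg to +y or -y: not measured, look or feel.
- dish: Loose round blue drip dish, 0.5 kg, outer radius 50 mm at the foot and 58 mm at the rim, 12 mm high, flat inner floor of radius 46 mm, 4 mm above the origin. Origin: centre of the underside; z up.
- mug_a: Bystander: white mug, orange inside, 90 mm high. Origin: centre of the underside.
- mug_b: Bystander: white mug with a faint pattern, 97 mm high. Origin: centre of the underside.
- oat_jar: Bystander: white lidded canister, 97 mm wide, 100 mm high. Origin: centre of the underside.
- tin: Bystander: food tin, 76 mm wide, 58 mm high. Origin: centre of the underside.
- glass: Bystander: clear drinking glass, 81 mm wide, 91 mm high. Origin: centre of the underside.
Not all that is in view belongs to the job. Several things have the shape of the stand; the one meant has the colours described above. Leave any purple look-alike of the hook alone.

How it is judged:
On the way, in this order (a step that is already met when the one before it is completed fails the run):
1. The filter hangs on the hook, its underside clear above the pot's rim (z of filter in the frame of pot_rim above 0.002 m and contact force between hook and filter above 1 N), for 0.1 s.
2. The filter stands upright on the dish's floor, within 20 mm of its centre, and the hook is free of it (horizontal distance between filter and dish below 0.02 m and z of filter in the frame of dish below 0.008 m and angle between filter's own z axis and vertical below 0.1 rad and contact force between hook and filter below 0.2 N), for 0.2 s.
At the end, for the whole second after the job is handed in: The filter stands upright (within 0.1 rad) and still on the dish's floor, its centre within 20 mm of the dish's, and the hook hangs still and upright (within 0.12 rad) in its stand, its origin within 15 mm of the centre of the opening (horizontal distance between filter and dish below 0.02 m and z of filter in the frame of dish below 0.008 m and angle between filter's own z axis and vertical below 0.1 rad and linear speed of each of filter, hook below 0.02 m/s and distance between hook and stand_hole below 0.015 m and angle between hook's own z axis and vertical below 0.12 rad); the robot touches nothing.
It fails at once if the hook and the filter (with its bail) press or pull on each other with more than 25 N (contact force between hook and filter above 25 N).
It fails at once if the hook presses on the pot with more than 25 N (contact force between hook and pot above 25 N).
It fails at once if the filter is set down on the dish with more than 25 N (contact force between filter and dish above 25 N).
It fails at once if the fingers touch the filter (contact force between the fingers and filter above 0.5 N).
It fails at once if a bystander is moved by more than 20 mm (distance of any of mug_a, mug_b, oat_jar, tin, glass from where it was at the start of the episode above 0.02 m).
It also fails if it takes over 72 s, if anything falls off the work surface, if the arm or the gripper's body presses on something with over 40 N, if the wrist force passes 120 N, or if a joint passes its speed limit or range.

## Working session

There is one attempt and no reset: what is moved stays moved. The work goes in short steps, Python scripts to look and compute and a tool call to move; the robot and the scene stay as the last step left them, time stands still between calls to the robot, and variables do not carry over. Pictures are saved under pics/ and viewed, at most 14 in all, crops included, and the job is handed in when it is done.

Besides the shell and the picture viewer there is one more tool, called after ">>>" by a JSON object that holds its "fn" and its "kwargs", one argument or row to a line. send_rows: Moves the arm, as the interface text tells. Its arguments: {"type":"object","properties":{"offset":{"type":"array"},"rot":{"type":"array"},"fingers":{"type":"number"}},"required":["offset","rot"]}

```bash
ls; mkdir -p pics; python3 - <<'E'
from station import *
import cv2, numpy as np
s=get_state(); print(s)
a=read_camera("scene"); b=read_camera("top")
cv2.imwrite("pics/a.png",cv2.cvtColor(np.vstack([a,b])[:, :],cv2.COLOR_RGB2BGR)) 
cv2.imwrite("pics/s.png",cv2.cvtColor(cv2.resize(a,(800,600)),cv2.COLOR_RGB2BGR))
cv2.imwrite("pics/t.png",cv2.cvtColor(cv2.resize(b,(800,600)),cv2.COLOR_RGB2BGR))
for c in("scene","top"):
  k=calibration(c); print(c,k)
  for t in ("hook","stand","pot","pot_rim","filter","dish","mug_a","oat_jar","tin","glass"):
    print(t,[(np.round(d["pixel"]).tolist(),round(d["score"],2)) for d in search_frame(c,t)][:4])
E
```

```text
pics
{'clock': 0.0, 'q': array([-1.18271283,  0.31173719,  0.0140116 ,  1.51307649, -0.00439617,
        1.31918988, -0.02719051]), 'joint_vel': array([-0.00025416, -0.00067412, -0.0001457 , -0.00063672,  0.00257249,
        0.00053313,  0.00049459]), 'joint_torque': array([ 1.01449343e-04, -3.79918563e+01,  1.46200592e-01, -2.30587399e+01,
        1.24338889e-02,  1.38773103e-02, -2.96748431e-05]), 'tcp_pos': array([0.22885207, 0.49928171, 0.21640699]), 'ee_rot': array([-2.01238193e-04,  2.13208067e-01,  9.77006092e-01, -1.17298294e-03]), 'contact_force': array([-0.2088749 , -0.1572603 ,  0.54110524]), 'torque': array([ 0.02308   , -0.03439357,  0.04312336]), 'finger_force': 0.0, 'grip_width': 0.08582258828554505}
scene {'camera_matrix': array([[402.57920457,   0.        , 252.85318381],
       [  0.        , 402.57920457, 198.05480335],
       [  0.        ,   0.        ,   1.        ]]), 'D': array([-0.06855933,  0.        ,  0.        ,  0.        ,  0.        ]), 'extrinsics': array([[ 0.5243995 , -0.85146666,  0.00311216, -0.31332002],
       [-0.33137962, -0.20745353, -0.92040
[... 888 characters left out ...]
-0.99867299, -0.01839083, -0.04810448,  0.51593126],
       [ 0.04806149,  0.00277273, -0.99884053,  1.31053298],
       [ 0.        ,  0.        ,  0.        ,  1.        ]])}
hook [([241.0, 340.0], 0.78), ([198.0, 332.0], 0.57), ([144.0, 308.0], 0.57), ([200.0, 232.0], 0.52)]
stand [([201.0, 322.0], 0.68), ([230.0, 282.0], 0.64), ([200.0, 232.0], 0.42)]
pot [([203.0, 231.0], 0.81)]
pot_rim [([204.0, 229.0], 0.73)]
filter [([134.0, 166.0], 0.3)]
dish [([200.0, 169.0], 0.87), ([199.0, 327.0], 0.68), ([148.0, 127.0], 0.25)]
mug_a [([146.0, 129.0], 0.72), ([145.0, 307.0], 0.61), ([198.0, 330.0], 0.23)]
oat_jar [([138.0, 166.0], 0.56)]
tin [([174.0, 380.0], 0.76)]
glass [([250.0, 368.0], 0.76)]
```

View pics/s.png

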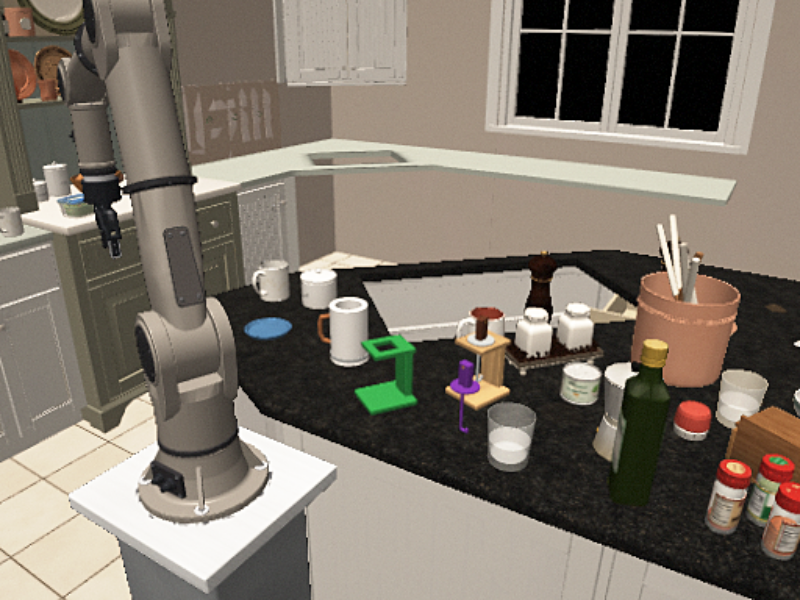

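View pics/t.png

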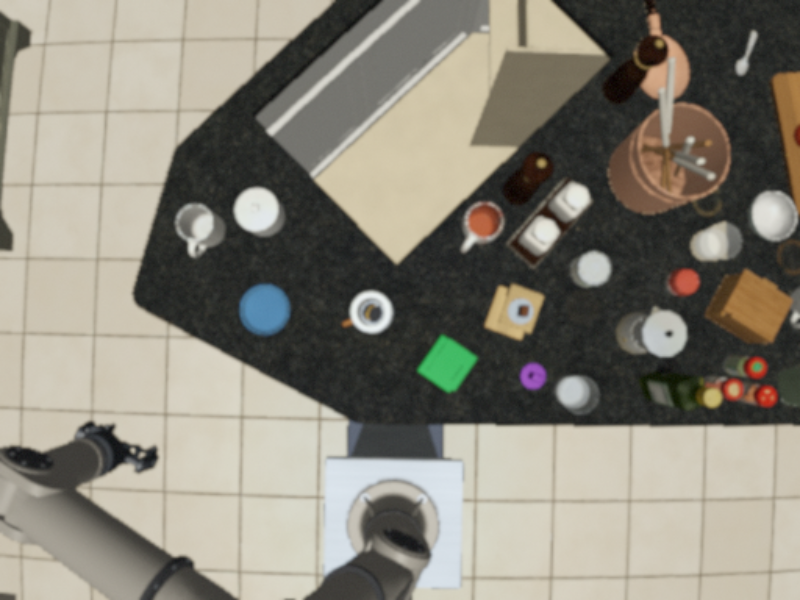

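Two pictures seen (scaled 800x600). Wooden stand with the dark-wood hook: top (521,310), scene (483,340). Candidates that could be mistaken for it: the purple hook (top 533,376; scene 463,378) and the green stand (top 447,363). Pot: top (371,312). Blue dish: top (265,309). I'll check the wooden stand and the pot in close crops.

```bash
cat > h.py <<'E'
from station import *
import cv2, numpy as np
from scipy.spatial.transform import Rotation as R
def ray(cal,uv):
    K,D,T=cal["camera_matrix"],np.array(cal["D"]),cal["extrinsics"]
    n=cv2.undistortPoints(np.array([[uv]],float),K,D)[0,0]
    d=T[:3,:3].T@np.array([n[0],n[1],1]); o=-T[:3,:3].T@T[:3,3]
    return o,d
def atz(cal,uv,z):
    o,d=ray(cal,uv); return o+d*(z-o[2])/d[2]
def proj(cal,p):
    T=cal["extrinsics"]; return cv2.projectPoints(np.array(p,float).reshape(-1,1,3),cv2.Rodrigues(T[:3,:3])[0],T[:3,3],cal["camera_matrix"],np.array(cal["D"]))[0][:,0]
def tool_delta(p,Rt=None):
    """world target -> current-tool-frame mm and rotvec"""
    s=get_state(); q=s["ee_rot"]; Rc=R.from_quat([q[1],q[2],q[3],q[0]])
    o=Rc.inv().apply(np.array(p)-s["tcp_pos"])*1000
    return o.round(1), (None if Rt is None else (Rc.inv()*Rt).as_rotvec().round(4))
def down(yaw):
    """tool down, tool y axis along world yaw"""
    y=np.array([np.cos(yaw),np.sin(yaw),0]); z=np.array([0,0,-1.]); return R.from_matrix(np.c_[np.cross(y,z),y,z])
def crop(im,r0,r1,c0,c1,w,h): return cv2.cvtColor(cv2.resize(im[r0:r1,c0:c1],(w,h),interpolation=cv2.INTER_CUBIC),cv2.COLOR_RGB2BGR)
E
python3 - <<'E'
from h import *
a=read_camera("scene"); b=read_camera("top"); c=calibration("top")
o=np.hstack([crop(b,170,230,300,360,400,400),crop(b,172,232,207,267,400,400)])
cv2.imwrite("pics/c1.png",o)
print("stand hole",atz(c,(333,198.5),.17)); print("pot",atz(c,(237.5,199.5),.13)); print("dish",atz(c,(169.5,198),.01))
hsv=cv2.cvtColor(b,cv2.COLOR_RGB2HSV)
m=cv2.inRange(hsv,(95,120,60),(120,255,255)); n,l,st,ce=cv2.connectedComponentsWithStats(m)
for i in range(1,n):
  if st[i,4]>100: print(st[i],ce[i],atz(c,ce[i],.01))
E
```

```text
stand hole [ 0.49291272 -0.25414408  0.17      ]
pot [0.48537344 0.04930915 0.13      ]
dish [0.48941441 0.29986371 0.01      ]
[153 182  33  33 811] [168.8027127  197.44636252] [0.49136023 0.30245734 0.01      ]
```

View pics/c1.png

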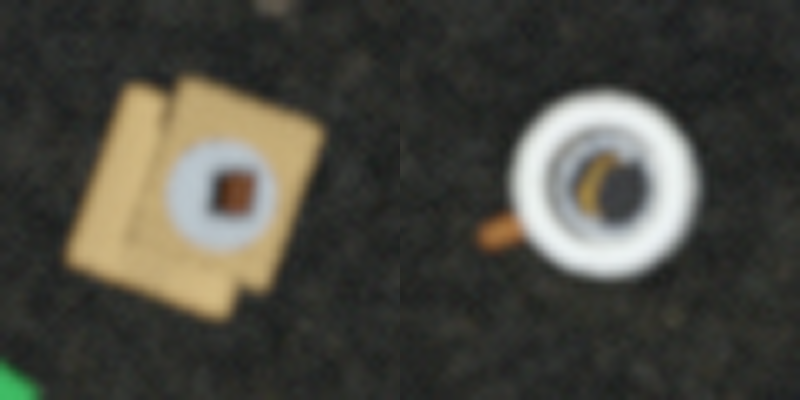

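The left crop confirms the wooden stand: the brown handle is at (235,193) and the post is on the far right side in the scene view. The right crop shows the pot with its handle to the left (500,232) and the gold bail inside, around (590,185). Next I'll get the wrist camera geometry and work out the moves.

```bash
python3 - <<'E'
from h import *
c=calibration("top")
def cp(x,y,c0,r0): return (c0+x/6.6667-.5+.08,r0+y/6.6667-.5+.08)
for n,x,y,c0,r0,z in[("handletop",236,193,300,170,.17),("guard",221,195,300,170,.124),("plA",185,75,300,170,.12),("plB",325,128,300,170,.12),("plC",268,293,300,170,.12),("potrim",605,185,207,172,.13),("pothandle",500,232,207,172,.08)]:
  print(n,atz(c,cp(x,y,c0,r0),z).round(4))
s=get_state(); w=calibration("wrist"); q=s["ee_rot"]; Rc=R.from_quat([q[1],q[2],q[3],q[0]]); T=w["extrinsics"]
print("cam in tool",Rc.inv().apply(-T[:3,:3].T@T[:3,3]-s["tcp_pos"]), "axes cols",(Rc.as_matrix().T@T[:3,:3].T).round(3)); print(w["camera_matrix"])
print("tool y yaw",np.degrees(np.arctan2(*Rc.as_matrix()[[1,0],1])), Rc.as_matrix().round(3))
E
```

```text
handletop [ 0.4929 -0.2605  0.17  ]
guard [ 0.4934 -0.2631  0.124 ]
plA [ 0.5527 -0.2456  0.12  ]
plB [ 0.5277 -0.3158  0.12  ]
plC [ 0.4455 -0.2879  0.12  ]
potrim [ 0.4895 -0.1457  0.13  ]
pothandle [ 0.4662 -0.0984  0.08  ]
cam in tool [ 8.01689426e-02  1.36567061e-04 -1.55748059e-01] axes cols [[-0.    -0.949 -0.314]
 [ 1.     0.    -0.001]
 [ 0.001 -0.314  0.949]]
[[280.5614669    0.         258.70273264]
 [  0.         280.5614669  187.51261007]
 [  0.           0.           1.        ]]
tool y yaw 65.37974159267766 [[-0.909  0.417  0.   ]
 [ 0.417  0.909 -0.   ]
 [-0.     0.    -1.   ]]
```

>>> {"fn": "send_rows", "kwargs": {
  "offset": [
    [-40, -24, -10],
    [-95, -57, -20],
    [-150, -91, -30],
    [-207, -125, -30],
    [-264, -159, -30],
    [-321, -193, -30],
    [-378, -228, -30],
    [-432, -260, -30],
    [-475, -286, -30],
    [-500, -302, -30]
  ],
  "rot": [
    [0, 0, 0],
    [0, 0, 0],
    [0, 0, 0],
    [0, 0, 0],
    [0, 0, 0],
    [0, 0, 0],
    [0, 0, 0],
    [0, 0, 0],
    [0, 0, 0],
    [0, 0, 0]
  ]
}}

```text
clock: 2.45
tcp_pos: [0.5591, 0.0133, 0.2476]
ee_rot: [0.001, 0.215, 0.977, -0.001]
contact_force: [1.0, -0.1, -0.2]
grip_width: 0.0856
finger_force: 0.0
```

```bash
python3 - <<'E'
from h import *
w=calibration("wrist"); p=read_camera("wrist"); np.save("w1.npy",p)
c=proj(w,[[.486,.05,.13],[.486,.05,.05]]); print(c)
u,v=c[0].round().astype(int)
r0=max(0,min(384-120,v-60)); c0=max(0,min(512-120,u-60)); print(r0,c0)
a=read_camera("scene")
cv2.imwrite("pics/c2.png",np.hstack([crop(p,r0,r0+120,c0,c0+120,400,400),crop(a,200,270,275,345,400,400)]))
t=calibration("top"); print("pothandle",atz(t,(207+15-.42,172+34.8-.42),.08))
import pickle; pickle.dump(w,open("w1.pkl","wb"))
E
```

```text
[[261.9629147   93.31522762]
 [261.39841055  93.65788172]]
33 202
pothandle [0.46238583 0.10508971 0.08      ]
```

View pics/c2.png

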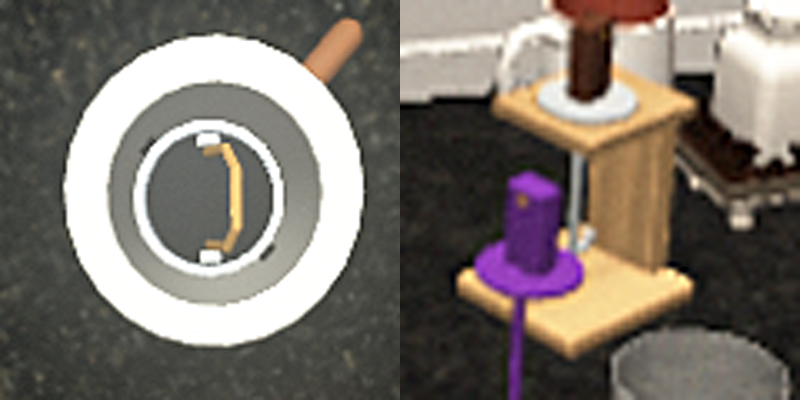

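The wrist crop shows the filter in the pot, with lugs at (209,140) and (210,257). The crossbar at (236,195) leans towards tool +y, about 20°. The scene crop shows the steel hook's foot at (585,240) pointing towards the stand's post. I'll go above the hook.

>>> {"fn": "send_rows", "kwargs": {
  "offset": [
    [-7, -35, 0],
    [-17, -85, 0],
    [-28, -140, 0],
    [-39, -195, 0],
    [-49, -245, 0],
    [-55, -277, 0],
    [-55, -277, 0],
    [-55, -277, 0]
  ],
  "rot": [
    [0, 0, 0],
    [0, 0, 0],
    [0, 0, 0],
    [0, 0, 0],
    [0, 0, 0],
    [0, 0, 0],
    [0, 0, 0],
    [0, 0, 0]
  ]
}}

```text
clock: 3.55
tcp_pos: [0.4932, -0.2557, 0.2474]
ee_rot: [0.0, 0.212, 0.977, 0.001]
contact_force: [1.0, 0.0, 0.7]
grip_width: 0.0852
finger_force: 0.0
```

```bash
python3 - <<'E'
from h import *
import pickle
w=calibration("wrist"); p=read_camera("wrist"); np.save("w2.npy",p); pickle.dump(w,open("w2.pkl","wb"))
c=proj(w,[[.493,-.2605,.17],[.493,-.262,.124]]); print(c, get_state()["q"].round(3),get_state()["tcp_pos"])
u,v=c[0].round().astype(int)
r0=max(0,min(384-160,v-80)); c0=max(0,min(512-160,u-80)); print(r0,c0)
# pot measure from w1
w1=pickle.load(open("w1.pkl","rb"))
f=lambda x,y,z: atz(w1,(202+x/3.333-.35,33+y/3.333-.35),z)
print("rim",f(214,190,.13),"ring",f(209,197,.05),"lugs",f(209,140,.057),f(210,257,.057),"bar",f(236,165,.078),f(236,222,.078))
cv2.imwrite("pics/c3.png",crop(p,r0,r0+160,c0,c0+160,600,600))
E
```

```text
[[253.75996843 192.81789704]
 [253.17209737 178.67140237]] [ 0.041  0.334  0.554  1.457 -0.178  1.401  1.746] [ 0.49343811 -0.25525565  0.24733791]
113 174
rim [0.48455642 0.05462977 0.13      ] ring [0.48549913 0.05413457 0.05      ] lugs [0.46822953 0.06189578 0.057     ] [0.50441973 0.04576151 0.057     ] bar [0.48010298 0.0658331  0.078     ] [0.49660774 0.05845204 0.078     ]
```

View pics/c3.png

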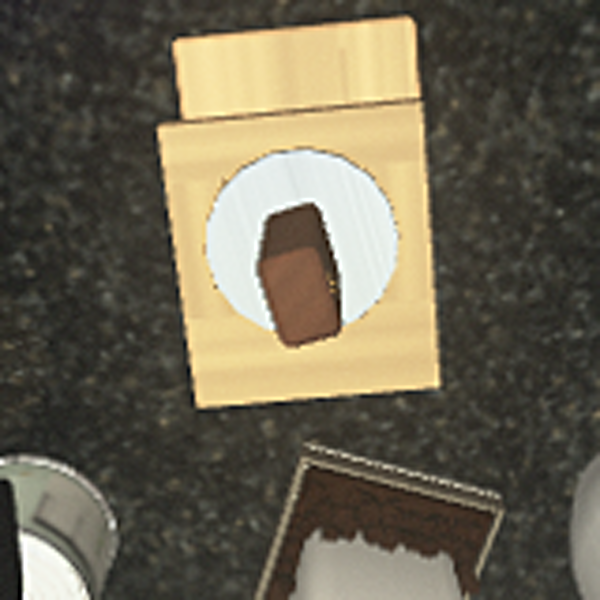

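The crop shows the handle's top face with corners near (260,263), (322,246), (341,330), (285,348) and the guard disc around (302,241).

```bash
python3 - <<'E'
from h import *
import pickle
w=pickle.load(open("w2.pkl","rb"))
f=lambda x,y,z: atz(w,(174+x/3.75-.37,113+y/3.75-.37),z)
P=[f(*a,.17) for a in [(260,263),(322,246),(341,330),(285,348)]]
print(np.array(P).round(4),"ctr",np.mean(P,0))
P=np.array(P); print("yaw long",np.degrees(np.arctan2(*((P[3]+P[2]-P[0]-P[1])[[1,0]]))),"short",np.degrees(np.arctan2(*((P[0]+P[3]-P[1]-P[2])[[1,0]]))))
print("guard",f(302,241,.124))
S=np.array([f(*a,.12) for a in [(158,125),(422,100),(440,387),(198,408)]]);print(S.round(4),S.mean(0)); 
d=S[2]+S[3]-S[0]-S[1]; print("stand yaw",np.degrees(np.arctan2(d[1],d[0])),np.degrees(np.arctan2(*((S[0]-S[1])[[1,0]]))))
d,r=tool_delta([P[:,0].mean(),P[:,1].mean(),.148],down(np.radians(74))); print(d,r)
E
```

```text
[[ 0.4807 -0.2652  0.17  ]
 [ 0.4829 -0.2504  0.17  ]
 [ 0.5037 -0.2549  0.17  ]
 [ 0.5023 -0.2689  0.17  ]] ctr [ 0.49239473 -0.25981298  0.17      ]
yaw long -10.97190303585858 short -97.08402114606777
guard [ 0.49168849 -0.26026153  0.124     ]
[[ 0.4468 -0.2826  0.12  ]
 [ 0.4703 -0.2149  0.12  ]
 [ 0.55   -0.2426  0.12  ]
 [ 0.5266 -0.3103  0.12  ]] [ 0.49841562 -0.26261554  0.12      ]
stand yaw -19.185824267495473 -109.12416915421908
[-1.  -4.8 99.3] [ 0.0018 -0.0002 -0.1472]
```

>>> {"fn": "send_rows", "kwargs": {
  "offset": [
    [-1, -5, 10],
    [-1, -5, 30],
    [-1, -5, 52],
    [-1, -5, 75],
    [-1, -5, 92],
    [-1, -5, 99],
    [-1, -5, 99]
  ],
  "rot": [
    [0, 0, -0.12],
    [0, 0, -0.25],
    [0, 0, -0.25],
    [0, 0, -0.25],
    [0, 0, -0.25],
    [0, 0, -0.25],
    [0, 0, -0.25]
  ],
  "fingers": 60
}}

```text
clock: 4.47
tcp_pos: [0.4915, -0.2621, 0.1484]
ee_rot: [-0.0, 0.089, 0.996, 0.0]
contact_force: [-0.5, 0.0, -0.2]
grip_width: 0.0513
finger_force: 0.0
```

>>> {"fn": "send_rows", "kwargs": {
  "offset": [
    [0, 0, 0],
    [0, 0, 0],
    [0, 0, 0],
    [0, 0, 0],
    [0, 0, 0]
  ],
  "rot": [
    [0, 0, 0],
    [0, 0, 0],
    [0, 0, 0],
    [0, 0, 0],
    [0, 0, 0]
  ],
  "fingers": 0
}}

```text
clock: 5.1
tcp_pos: [0.4922, -0.2627, 0.1494]
ee_rot: [0.001, 0.09, 0.996, -0.0]
contact_force: [-0.0, 0.9, 6.1]
grip_width: 0.0139
finger_force: 60.2
```

>>> {"fn": "send_rows", "kwargs": {
  "offset": [
    [0, 0, -5],
    [0, 0, -15],
    [0, 0, -32],
    [0, 0, -52],
    [0, 0, -72],
    [0, 0, -92],
    [0, 0, -110],
    [0, 0, -125],
    [0, 0, -130],
    [0, 0, -130]
  ],
  "rot": [
    [0, 0, 0],
    [0, 0, 0],
    [0, 0, 0],
    [0, 0, 0],
    [0, 0, 0],
    [0, 0, 0],
    [0, 0, 0],
    [0, 0, 0],
    [0, 0, 0],
    [0, 0, 0]
  ]
}}

```text
clock: 6.35
tcp_pos: [0.4913, -0.2626, 0.2786]
ee_rot: [0.0, 0.09, 0.996, -0.0]
contact_force: [0.1, -0.6, -1.2]
grip_width: 0.0136
finger_force: 59.5
```

```bash
python3 - <<'E'
from h import *
s=get_state(); print(s["tcp_pos"],s["contact_force"],s["grip_width"],s["q"].round(2)); p=s["tcp_pos"]
w=calibration("wrist"); b=read_camera("wrist"); a=read_camera("scene")
t=calibration("scene"); u,v=proj(t,p-[0,0,.06])[0].round().astype(int); print("scene crop",v-50,u-50)
u2,v2=proj(w,p-[0,0,.05])[0].round().astype(int); print("wrist", u2,v2)
print("expected foot scene", proj(t,p-[0,0,.115])[0], "guard",proj(t,p-[0,0,.025])[0])
r0=min(max(0,v2-75),384-150); c0=u2-75; print(r0,c0)
cv2.imwrite("pics/c4.png",np.hstack([crop(a,v-50,v+50,u-50,u+50,400,400),crop(b,r0,r0+150,c0,c0+150,400,400)]))
E
```

```text
[ 0.49127161 -0.2625546   0.27860192] [ 0.11113194 -0.62686645 -1.21840509] 0.01357036132292457 [ 0.08  0.32  0.52  1.39 -0.16  1.47  1.99]
scene crop 138 260
wrist 259 202
expected foot scene [308.47528616 205.02747179] guard [310.21220554 177.05965182]
127 184
```

View pics/c4.png

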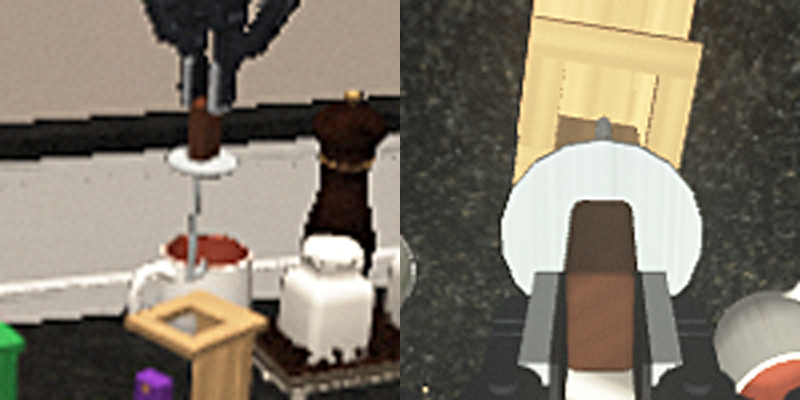

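```bash
python3 - <<'E'
from h import *
s=get_state(); w=calibration("wrist"); q=s["ee_rot"]; Rc=R.from_quat([q[1],q[2],q[3],q[0]])
for n,pt in [("A shank bottom",(9,0,93)),("B tip top",(13,0,81)),("B tip mid",(13,0,87)),("guard edge",(27,0,2)),("guard edge0",(27,0,-4)),("topnear",(12,0,-50)),("topfar",(-12,0,-50))]:
  for k in (27,22):
    print(n,k,proj(w,s["tcp_pos"]+Rc.apply(np.array(pt)+[0,0,k])*[1,1,1] if 0 else s["tcp_pos"]+Rc.apply((np.array(pt)+[0,0,k])/1000))[0].round(1))
print("seen: grey end 260.1,171.2; guard top edge ", 184+600/2.667-150+0,127+142/2.667, "handle top near",127+273/2.667,"far",127+370/2.667)
E
```

```text
A shank bottom 27 [259.1 168.8]
A shank bottom 22 [259.1 170.1]
B tip top 27 [259.1 167.9]
B tip top 22 [259.1 169.2]
B tip mid 27 [259.1 166.4]
B tip mid 22 [259.1 167.6]
guard edge 27 [259.1 176.6]
guard edge 22 [259.1 178.6]
guard edge0 27 [259.1 179.1]
guard edge0 22 [259.1 181.3]
topnear 27 [259.  231.3]
topnear 22 [259.  235.9]
topfar 27 [259.  270.1]
topfar 22 [259.  275.6]
seen: grey end 260.1,171.2; guard top edge  258.9718785151856 180.24334458192726 handle top near 229.36220472440945 far 265.7326584176978
```

The hook is held straight, with its guard square to the fingers and its foot on the side towards the stand post (tool −x). I'll carry it over the pot and turn its tip towards the side the bail leans to (yaw 66°).

>>> {"fn": "send_rows", "kwargs": {
  "offset": [
    [3, 15, 0],
    [9, 42, 0],
    [16, 75, 0],
    [24, 112, 0],
    [32, 150, 0],
    [41, 188, 0],
    [49, 225, 0],
    [56, 258, 0],
    [62, 285, 0],
    [65, 300, 0]
  ],
  "rot": [
    [0, 0, -0.06],
    [0, 0, -0.2],
    [0, 0, -0.36],
    [0, 0, -0.52],
    [0, 0, -0.68],
    [0, 0, -0.84],
    [0, 0, -1.0],
    [0, 0, -1.15],
    [0, 0, -1.26],
    [0, 0, -1.33]
  ]
}}

```text
clock: 7.7
tcp_pos: [0.48, 0.0471, 0.2782]
ee_rot: [-0.0, -0.547, 0.837, 0.001]
contact_force: [0.3, -0.4, -0.5]
grip_width: 0.0138
finger_force: 59.5
```

```bash
python3 - <<'E'
from h import *
d=tool_delta([.4811,.0440,.177],down(np.radians(156))); print(d, get_state()["q"].round(2), get_state()["contact_force"])
s=get_state(); w=calibration("wrist"); b=read_camera("wrist")
u,v=proj(w,[.4856,.054,.1])[0].round().astype(int); print(u,v)
r0=min(max(0,v-80),384-160); c0=u-80; print(r0,c0)
print("bar",proj(w,[[.4884,.0621,.078]]),"axis",proj(w,[[.4856,.054,.13]]),"lug",proj(w,[[.4682,.0619,.057],[.5044,.0458,.057]]))
cv2.imwrite("pics/c5.png",crop(b,r0,r0+160,c0,c0+160,600,600))
E
```

```text
(array([  2.4,  -2.3, 101.2]), array([0.0012, 0.0003, 0.0062])) [-0.26  0.14  0.15  1.58 -0.02  1.42  2.62] [ 0.28175664 -0.40151012 -0.5102572 ]
257 171
91 177
bar [[257.73585557 173.44099771]] axis [[256.98422264 178.32003456]] lug [[271.16036509 163.59386342]
 [242.37221931 163.44012123]]
```

View pics/c5.png

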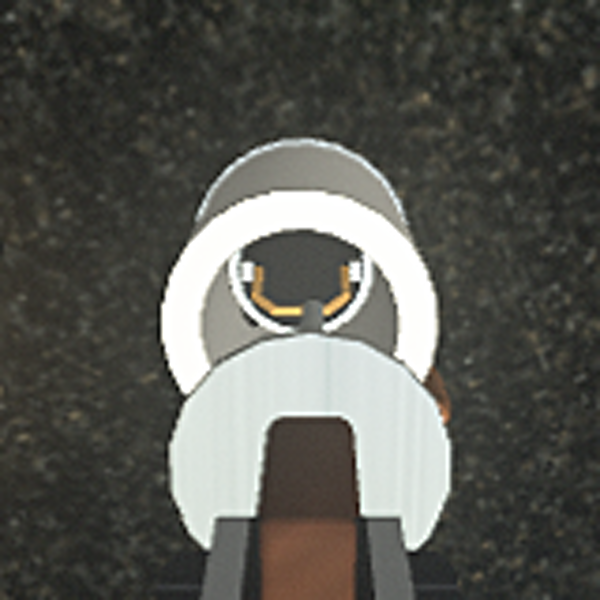

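The prediction matches the picture: lugs at (247,270) and (355,271), bar at (303,311). The hook foot sits about 1 mm to the right, at (313,313). I'll lower it beside the bail.

>>> {"fn": "send_rows", "kwargs": {
  "offset": [
    [2.5, -3, 6],
    [2.5, -3, 18],
    [2.5, -3, 32],
    [2.5, -3, 46],
    [2.5, -3, 60],
    [2.5, -3, 72],
    [2.5, -3, 82],
    [2.5, -3, 90],
    [2.5, -3, 97],
    [2.5, -3, 101]
  ],
  "rot": [
    [0, 0, 0],
    [0, 0, 0],
    [0, 0, 0],
    [0, 0, 0],
    [0, 0, 0],
    [0, 0, 0],
    [0, 0, 0],
    [0, 0, 0],
    [0, 0, 0],
    [0, 0, 0]
  ]
}}

```text
clock: 9.0
tcp_pos: [0.4827, 0.0408, 0.1772]
ee_rot: [-0.0, -0.544, 0.839, 0.0]
contact_force: [0.5, 0.2, -1.1]
grip_width: 0.0135
finger_force: 59.5
```

>>> {"fn": "send_rows", "kwargs": {
  "offset": [
    [-4, 0, 0],
    [-8, 0, 0],
    [-12, 0, 0],
    [-15, 0, 0],
    [-18, 0, 0],
    [-19, 0, 0],
    [-19, 0, 0]
  ],
  "rot": [
    [0, 0, 0],
    [0, 0, 0],
    [0, 0, 0],
    [0, 0, 0],
    [0, 0, 0],
    [0, 0, 0],
    [0, 0, 0]
  ]
}}

```text
clock: 9.88
tcp_pos: [0.4904, 0.0581, 0.1775]
ee_rot: [-0.0, -0.544, 0.839, -0.0]
contact_force: [0.3, -0.2, -1.3]
grip_width: 0.0139
finger_force: 59.5
```

>>> {"fn": "send_rows", "kwargs": {
  "offset": [
    [0, 0, -3],
    [0, 0, -6],
    [1, 0, -9],
    [2, 0, -11],
    [3, 0, -13],
    [4, 0, -14],
    [5, 0, -15],
    [5, 0, -15]
  ],
  "rot": [
    [0, 0, 0],
    [0, 0, 0],
    [0, 0, 0],
    [0, 0, 0],
    [0, 0, 0],
    [0, 0, 0],
    [0, 0, 0],
    [0, 0, 0]
  ]
}}

```text
clock: 10.88
tcp_pos: [0.4884, 0.0535, 0.1926]
ee_rot: [0.0, -0.544, 0.839, 0.0]
contact_force: [-0.0, 0.1, -1.0]
grip_width: 0.0137
finger_force: 59.5
```

>>> {"fn": "send_rows", "kwargs": {
  "offset": [
    [0.5, 0, -0.7],
    [1, 0, -1.4],
    [1.5, 0, -2],
    [2, 0, -2.7],
    [2, 0, -3.4],
    [2, 0, -4]
  ],
  "rot": [
    [0, 0, 0],
    [0, 0, 0],
    [0, 0, 0],
    [0, 0, 0],
    [0, 0, 0],
    [0, 0, 0]
  ]
}}

```text
clock: 11.62
tcp_pos: [0.4866, 0.0512, 0.1953]
ee_rot: [-0.001, -0.544, 0.839, 0.0]
contact_force: [1.4, -1.1, -10.0]
grip_width: 0.0136
finger_force: 58.6
```

>>> {"fn": "send_rows", "kwargs": {
  "offset": [
    [0, 0, -1],
    [0, 0, -2],
    [0, 0, -3],
    [0, 0, -4],
    [0, 0, -5],
    [0, 0, -6],
    [0, 0, -7],
    [0, 0, -8],
    [0, 0, -9],
    [0, 0, -10]
  ],
  "rot": [
    [0, 0, 0],
    [0, 0, 0],
    [0, 0, 0],
    [0, 0, 0],
    [0, 0, 0],
    [0, 0, 0],
    [0, 0, 0],
    [0, 0, 0],
    [0, 0, 0],
    [0, 0, 0]
  ]
}}

```text
clock: 12.88
tcp_pos: [0.4876, 0.0517, 0.2066]
ee_rot: [0.0, -0.544, 0.839, 0.0]
contact_force: [-1.2, -0.1, -9.6]
grip_width: 0.014
finger_force: 58.7
```

>>> {"fn": "send_rows", "kwargs": {
  "offset": [
    [0, 0, -1.5],
    [0, 0, -3],
    [0, 0, -5],
    [0, 0, -7],
    [0, 0, -9],
    [0, 0, -11],
    [0, 0, -13],
    [0, 0, -15],
    [0, 0, -17],
    [0, 0, -19]
  ],
  "rot": [
    [0, 0, 0],
    [0, 0, 0],
    [0, 0, 0],
    [0, 0, 0],
    [0, 0, 0],
    [0, 0, 0],
    [0, 0, 0],
    [0, 0, 0],
    [0, 0, 0],
    [0, 0, 0]
  ]
}}

```text
clock: 14.12
tcp_pos: [0.4877, 0.0517, 0.2257]
ee_rot: [0.0, -0.544, 0.839, -0.0]
contact_force: [-0.4, -0.1, -9.1]
grip_width: 0.0138
finger_force: 58.8
```

>>> {"fn": "send_rows", "kwargs": {
  "offset": [
    [0, 0, -2],
    [0, 0, -4],
    [0, 0, -6],
    [0, 0, -8],
    [0, 0, -10],
    [0, 0, -12],
    [0, 0, -14],
    [0, 0, -16],
    [0, 0, -18],
    [0, 0, -20]
  ],
  "rot": [
    [0, 0, 0],
    [0, 0, 0],
    [0, 0, 0],
    [0, 0, 0],
    [0, 0, 0],
    [0, 0, 0],
    [0, 0, 0],
    [0, 0, 0],
    [0, 0, 0],
    [0, 0, 0]
  ]
}}

```text
clock: 15.38
tcp_pos: [0.4876, 0.0517, 0.2456]
ee_rot: [0.0, -0.544, 0.839, -0.0]
contact_force: [0.1, 0.0, -3.5]
grip_width: 0.0134
finger_force: 59.5
```

>>> {"fn": "send_rows", "kwargs": {
  "offset": [
    [0, 0, -4],
    [0, 0, -11],
    [0, 0, -21],
    [0, 0, -32],
    [0, 0, -43],
    [0, 0, -54],
    [0, 0, -66],
    [0, 0, -78],
    [0, 0, -88],
    [0, 0, -94]
  ],
  "rot": [
    [0, 0, 0],
    [0, 0, 0],
    [0, 0, 0],
    [0, 0, 0],
    [0, 0, 0],
    [0, 0, 0],
    [0, 0, 0],
    [0, 0, 0],
    [0, 0, 0],
    [0, 0, 0]
  ]
}}

```text
clock: 16.62
tcp_pos: [0.4878, 0.0517, 0.3403]
ee_rot: [0.0, -0.544, 0.839, -0.0]
contact_force: [-0.4, 0.1, -4.5]
grip_width: 0.0136
finger_force: 59.5
```

>>> {"fn": "send_rows", "kwargs": {
  "offset": [
    [0, 0, -2],
    [0, 0, -4],
    [0, 0, -5],
    [0, 0, -5]
  ],
  "rot": [
    [0, 0, 0],
    [0, 0, 0],
    [0, 0, 0],
    [0, 0, 0]
  ]
}}

```text
clock: 17.12
tcp_pos: [0.4875, 0.0517, 0.3444]
ee_rot: [-0.0, -0.544, 0.839, 0.0]
contact_force: [0.1, 0.0, -4.6]
grip_width: 0.0138
finger_force: 59.5
```

```bash
python3 - <<'E'
from h import *
s=get_state(); print(s["tcp_pos"],s["contact_force"],s["q"].round(2)); p=s["tcp_pos"]
w=calibration("wrist"); b=read_camera("wrist"); a=read_camera("scene"); t=read_camera("top"); tc=calibration("top")
sc=calibration("scene"); u,v=proj(sc,p-[0,0,.1])[0].round().astype(int); print(u,v)
cv2.imwrite("pics/c6.png",np.hstack([crop(a,v-60,v+60,u-70,u+50,400,400),crop(b,0,384,64,448,400,400)]))
m=cv2.inRange(cv2.cvtColor(t,cv2.COLOR_RGB2HSV),(95,120,60),(120,255,255)); n,l,st,ce=cv2.connectedComponentsWithStats(m)
for i in range(1,n):
  if st[i,4]>100: print(st[i],ce[i],atz(tc,ce[i],.01))
m=cv2.inRange(cv2.cvtColor(b,cv2.COLOR_RGB2HSV),(95,120,60),(120,255,255)); n,l,st,ce=cv2.connectedComponentsWithStats(m)
for i in range(1,n):
  if st[i,4]>100: print("wrist",st[i],ce[i],atz(w,ce[i],.01))
E
```

```text
[0.48751109 0.05166818 0.34436287] [ 0.05976612  0.02948007 -4.57928873] [-0.27  0.15  0.15  1.41 -0.02  1.58  2.6 ]
222 163
[153 182  32  32 821] [168.75517661 197.53105968] [0.49105182 0.30262144 0.01      ]
```

View pics/c6.png

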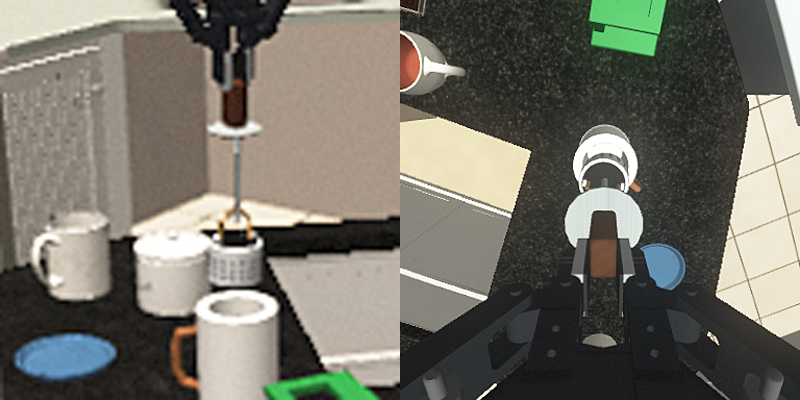

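The filter hangs upright on the hook, clear of the pot (left crop (238,262)). The dish is at (65,355) there. I'll carry it over smoothly.

>>> {"fn": "send_rows", "kwargs": {
  "offset": [
    [-2, 1, 0],
    [-9, 4, 0],
    [-20, 9, 0],
    [-36, 15, 0],
    [-55, 24, 0],
    [-76, 33, 0],
    [-98, 42, 0],
    [-121, 52, 0],
    [-144, 62, 0],
    [-166, 71, 0]
  ],
  "rot": [
    [0, 0, 0],
    [0, 0, 0],
    [0, 0, 0],
    [0, 0, 0],
    [0, 0, 0],
    [0, 0, 0],
    [0, 0, 0],
    [0, 0, 0],
    [0, 0, 0],
    [0, 0, 0]
  ]
}}

```text
clock: 18.52
tcp_pos: [0.4899, 0.2349, 0.3443]
ee_rot: [0.0, -0.545, 0.839, 0.001]
contact_force: [-0.4, 0.8, -4.3]
grip_width: 0.0139
finger_force: 59.5
```

>>> {"fn": "send_rows", "kwargs": {
  "offset": [
    [-20, 9, 0],
    [-37, 16, 0],
    [-50, 22, 0],
    [-59, 26, 0],
    [-63, 28, 0],
    [-64, 28, 0],
    [-64, 28, 0],
    [-64, 28, 0]
  ],
  "rot": [
    [0, 0, 0],
    [0, 0, 0],
    [0, 0, 0],
    [0, 0, 0],
    [0, 0, 0],
    [0, 0, 0],
    [0, 0, 0],
    [0, 0, 0]
  ]
}}

```text
clock: 19.52
tcp_pos: [0.4913, 0.3014, 0.3446]
ee_rot: [0.0, -0.543, 0.839, -0.0]
contact_force: [0.3, 0.3, -3.3]
grip_width: 0.0141
finger_force: 59.5
```

```bash
python3 - <<'E'
from h import *
s=get_state(); print(s["tcp_pos"],s["contact_force"],s["q"].round(2)); p=s["tcp_pos"]
w=calibration("wrist"); b=read_camera("wrist")
bf=b.astype(int); m=((bf[...,2]-bf[...,0]>50)&(bf[...,2]>80)).astype(np.uint8)
n,l,st,ce=cv2.connectedComponentsWithStats(m)
for i in range(1,n):
  if st[i,4]>100: print("wrist",st[i],ce[i])
o=cv2.circle(b.copy(),tuple(proj(w,[.491,.3026,.012])[0].round().astype(int)),2,(255,0,0),-1)
th=np.linspace(0,6.28,60)
for q in proj(w,np.c_[.491+.058*np.cos(th),.3026+.058*np.sin(th),0*th+.012]).round().astype(int): cv2.circle(o,tuple(int(x) for x in q),0,(255,0,0),-1)
cv2.imwrite("pics/c7.png",crop(o,60,260,160,360,600,600))
E
```

```text
[0.49132262 0.30135934 0.34464943] [ 0.30090467  0.3359705  -3.27995181] [-0.59  0.34  0.01  1.16 -0.    1.64  2.14]
wrist [ 228  112   66   55 2040] [258.78529412 135.82401961]
```

View pics/c7.png

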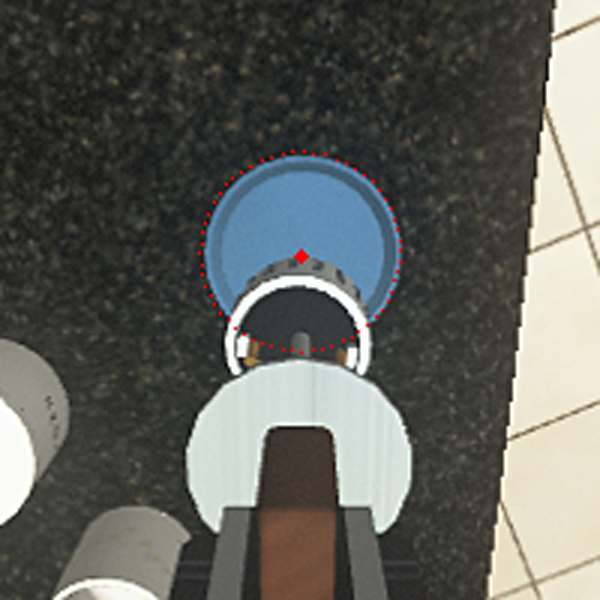

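The dish outline matches the prediction and the filter is centred over it. I'll lower it.

>>> {"fn": "send_rows", "kwargs": {
  "offset": [
    [0, 0, 4],
    [0, 0, 13],
    [0, 0, 28],
    [0, 0, 46],
    [0, 0, 65],
    [0, 0, 84],
    [0, 0, 103],
    [0, 0, 120],
    [0, 0, 134],
    [0, 0, 142]
  ],
  "rot": [
    [0, 0, 0],
    [0, 0, 0],
    [0, 0, 0],
    [0, 0, 0],
    [0, 0, 0],
    [0, 0, 0],
    [0, 0, 0],
    [0, 0, 0],
    [0, 0, 0],
    [0, 0, 0]
  ]
}}

```text
clock: 20.82
tcp_pos: [0.4905, 0.3017, 0.201]
ee_rot: [-0.001, -0.544, 0.839, 0.0]
contact_force: [0.0, 0.3, -3.9]
grip_width: 0.014
finger_force: 59.5
```

>>> {"fn": "send_rows", "kwargs": {
  "offset": [
    [0, 0, 2],
    [0, 0, 4],
    [0, 0, 6],
    [0, 0, 7],
    [0, 0, 8],
    [0, 0, 9],
    [0, 0, 10],
    [0, 0, 11],
    [0, 0, 12]
  ],
  "rot": [
    [0, 0, 0],
    [0, 0, 0],
    [0, 0, 0],
    [0, 0, 0],
    [0, 0, 0],
    [0, 0, 0],
    [0, 0, 0],
    [0, 0, 0],
    [0, 0, 0]
  ]
}}

```text
clock: 21.95
tcp_pos: [0.4911, 0.3021, 0.1904]
ee_rot: [0.0, -0.544, 0.839, 0.0]
contact_force: [-0.9, 0.3, -2.6]
grip_width: 0.0139
finger_force: 59.5
```

>>> {"fn": "send_rows", "kwargs": {
  "offset": [
    [0, 0, 1],
    [0, 0, 2],
    [0, 0, 3],
    [0, 0, 4],
    [0, 0, 5],
    [0, 0, 5]
  ],
  "rot": [
    [0, 0, 0],
    [0, 0, 0],
    [0, 0, 0],
    [0, 0, 0],
    [0, 0, 0],
    [0, 0, 0]
  ]
}}

```text
clock: 22.7
tcp_pos: [0.4912, 0.302, 0.1855]
ee_rot: [0.0, -0.544, 0.839, -0.0]
contact_force: [0.5, -0.4, -1.9]
grip_width: 0.0135
finger_force: 59.8
```

>>> {"fn": "send_rows", "kwargs": {
  "offset": [
    [0, 0, 2],
    [0, 0, 4],
    [0, 0, 6],
    [0, 0, 8],
    [0, 0, 10],
    [0, 0, 10.5],
    [0, 0, 10.5]
  ],
  "rot": [
    [0, 0, 0],
    [0, 0, 0],
    [0, 0, 0],
    [0, 0, 0],
    [0, 0, 0],
    [0, 0, 0],
    [0, 0, 0]
  ]
}}

```text
clock: 23.58
tcp_pos: [0.4911, 0.3021, 0.175]
ee_rot: [-0.0, -0.544, 0.839, -0.0]
contact_force: [1.1, 0.4, -0.4]
grip_width: 0.014
finger_force: 59.8
```

>>> {"fn": "send_rows", "kwargs": {
  "offset": [
    [3, 0, 0],
    [6, 0, 0],
    [9, 0, 0],
    [12, 0, 0],
    [15, 0, 0],
    [18, 0, 0],
    [21, 0, 0],
    [24, 0, 0],
    [25, 0, 0],
    [25, 0, 0]
  ],
  "rot": [
    [0, 0, 0],
    [0, 0, 0],
    [0, 0, 0],
    [0, 0, 0],
    [0, 0, 0],
    [0, 0, 0],
    [0, 0, 0],
    [0, 0, 0],
    [0, 0, 0],
    [0, 0, 0]
  ]
}}

```text
clock: 24.82
tcp_pos: [0.4809, 0.2792, 0.175]
ee_rot: [0.0, -0.544, 0.839, 0.0]
contact_force: [0.7, 1.0, -1.8]
grip_width: 0.014
finger_force: 59.8
```

```bash
python3 - <<'E'
from h import *
s=get_state(); print(s["tcp_pos"],s["contact_force"]); p=s["tcp_pos"]
b=read_camera("wrist"); a=read_camera("scene"); sc=calibration("scene"); u,v=proj(sc,[.491,.302,.06])[0].round().astype(int); w=calibration("wrist"); print(proj(w,[.491,.302,.05]))
cv2.imwrite("pics/c8.png",np.hstack([crop(a,v-40,v+40,u-40,u+40,400,400),crop(b,100,260,180,340,400,400)]))
E
```

```text
[0.48090048 0.27924905 0.17503754] [ 0.65421338  0.97926832 -1.77908107]
[[259.22187684 198.97985885]]
```

View pics/c8.png

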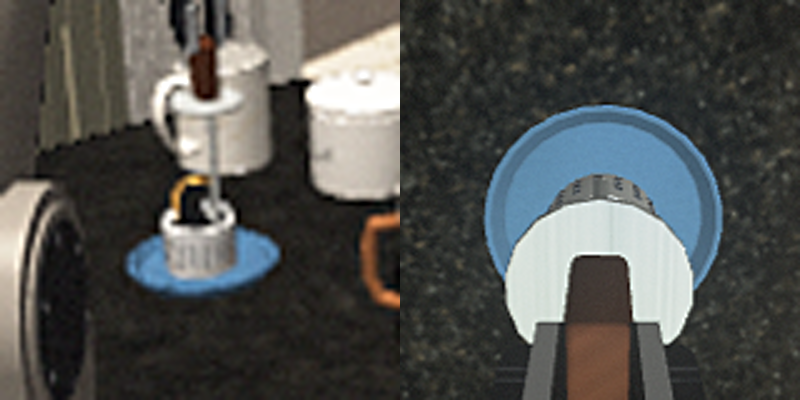

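The filter stands upright in the dish, with its bail at (188,195). The hook is clear of the bail at (213,190). I'll lift straight up.

>>> {"fn": "send_rows", "kwargs": {
  "offset": [
    [1, 0, -2],
    [2, 0, -5],
    [2, 0, -10],
    [2, 0, -18],
    [2, 0, -30],
    [2, 0, -45],
    [2, 0, -62],
    [2, 0, -80],
    [2, 0, -95],
    [2, 0, -104]
  ],
  "rot": [
    [0, 0, 0],
    [0, 0, 0],
    [0, 0, 0],
    [0, 0, 0],
    [0, 0, 0],
    [0, 0, 0],
    [0, 0, 0],
    [0, 0, 0],
    [0, 0, 0],
    [0, 0, 0]
  ]
}}

```text
clock: 26.18
tcp_pos: [0.4804, 0.2777, 0.2805]
ee_rot: [0.001, -0.544, 0.839, -0.0]
contact_force: [0.1, -0.1, -2.0]
grip_width: 0.0138
finger_force: 59.8
```

```bash
python3 - <<'E'
from h import *
s=get_state(); print(s["tcp_pos"],s["contact_force"])
print(tool_delta([.4917,-.2625,.2786],down(np.radians(79.7))))
E
```

```text
[0.48044383 0.27766084 0.28053247] [ 0.0770667  -0.09082152 -2.03782192]
(array([ 488.5, -230.8,    1.4]), array([1.0000e-04, 2.0000e-03, 1.3301e+00]))
```

>>> {"fn": "send_rows", "kwargs": {
  "offset": [
    [8, -4, -2],
    [27, -13, -3],
    [54, -26, -3],
    [88, -42, -3],
    [126, -60, -3],
    [164, -78, -3],
    [202, -96, -3],
    [240, -113, -3],
    [278, -131, -3],
    [314, -148, -3]
  ],
  "rot": [
    [0, 0, 0],
    [0, 0, 0],
    [0, 0, 0],
    [0, 0, 0],
    [0, 0, 0],
    [0, 0, 0],
    [0, 0, 0],
    [0, 0, 0],
    [0, 0, 0],
    [0, 0, 0]
  ]
}}

```text
clock: 27.42
tcp_pos: [0.4854, -0.073, 0.2815]
ee_rot: [-0.001, -0.543, 0.84, 0.0]
contact_force: [0.6, -0.1, -1.0]
grip_width: 0.0138
finger_force: 59.8
```

>>> {"fn": "send_rows", "kwargs": {
  "offset": [
    [34, -16, 0],
    [66, -31, 0],
    [96, -46, 0],
    [122, -58, 0],
    [143, -68, 0],
    [158, -75, 0],
    [168, -80, 0],
    [174, -83, 0],
    [174, -83, 0],
    [174, -83, 0]
  ],
  "rot": [
    [0, 0, 0.1],
    [0, 0, 0.26],
    [0, 0, 0.43],
    [0, 0, 0.6],
    [0, 0, 0.77],
    [0, 0, 0.93],
    [0, 0, 1.08],
    [0, 0, 1.21],
    [0, 0, 1.3],
    [0, 0, 1.33]
  ]
}}

```text
clock: 28.68
tcp_pos: [0.49, -0.2635, 0.2815]
ee_rot: [-0.001, 0.091, 0.996, 0.0]
contact_force: [-0.1, 0.6, -0.8]
grip_width: 0.0137
finger_force: 59.8
```

```bash
python3 - <<'E'
from h import *
s=get_state(); print(s["tcp_pos"],s["contact_force"],s["ee_rot"])
print(tool_delta([.4917,-.2625,.149],down(np.radians(79.7))))
w=calibration("wrist"); b=read_camera("wrist")
cv2.imwrite("pics/c9.png",crop(b,127,277,184,334,600,600))
E
```

```text
[ 0.49001885 -0.26354762  0.28147928] [-0.14392572  0.60955631 -0.78585558] [-8.14263940e-04  9.12626688e-02  9.95826514e-01  1.30436851e-04]
(array([ -1.7,   1.3, 132.5]), array([ 0.0001, -0.0016, -0.003 ]))
```

View pics/c9.png

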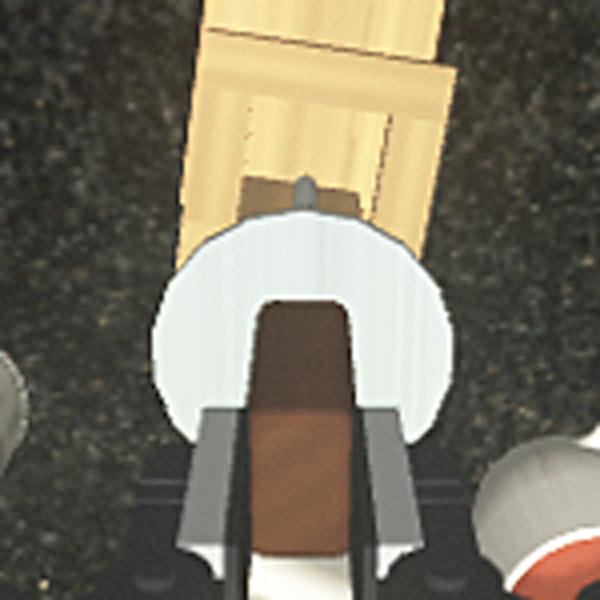

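The view matches the one at pick-up, with the foot above the opening. I'll lower it into the stand.

>>> {"fn": "send_rows", "kwargs": {
  "offset": [
    [-1.7, 1.3, 4],
    [-1.7, 1.3, 13],
    [-1.7, 1.3, 26],
    [-1.7, 1.3, 42],
    [-1.7, 1.3, 59],
    [-1.7, 1.3, 76],
    [-1.7, 1.3, 92],
    [-1.7, 1.3, 106],
    [-1.7, 1.3, 116],
    [-1.7, 1.3, 122]
  ],
  "rot": [
    [0, 0, 0],
    [0, 0, 0],
    [0, 0, 0],
    [0, 0, 0],
    [0, 0, 0],
    [0, 0, 0],
    [0, 0, 0],
    [0, 0, 0],
    [0, 0, 0],
    [0, 0, 0]
  ]
}}

```text
clock: 29.98
tcp_pos: [0.4936, -0.2613, 0.1594]
ee_rot: [-0.0, 0.09, 0.996, 0.0]
contact_force: [-0.5, -0.3, -1.6]
grip_width: 0.0138
finger_force: 59.8
```

>>> {"fn": "send_rows", "kwargs": {
  "offset": [
    [0, 0, 2],
    [0, 0, 4],
    [0, 0, 6],
    [0, 0, 8],
    [0, 0, 9],
    [0, 0, 10],
    [0, 0, 10.5],
    [0, 0, 10.5]
  ],
  "rot": [
    [0, 0, 0],
    [0, 0, 0],
    [0, 0, 0],
    [0, 0, 0],
    [0, 0, 0],
    [0, 0, 0],
    [0, 0, 0],
    [0, 0, 0]
  ]
}}

```text
clock: 30.98
tcp_pos: [0.4937, -0.2614, 0.1496]
ee_rot: [0.0, 0.09, 0.996, 0.0]
contact_force: [-1.2, -0.2, -0.3]
grip_width: 0.014
finger_force: 59.8
```

>>> {"fn": "send_rows", "kwargs": {
  "offset": [
    [0, 0, 0.5],
    [0, 0, 1],
    [0, 0, 1.5],
    [0, 0, 1.5]
  ],
  "rot": [
    [0, 0, 0],
    [0, 0, 0],
    [0, 0, 0],
    [0, 0, 0]
  ]
}}

```text
clock: 31.48
tcp_pos: [0.494, -0.2612, 0.1493]
ee_rot: [0.001, 0.09, 0.996, 0.0]
contact_force: [-1.6, 1.7, 6.8]
grip_width: 0.0138
finger_force: 60.7
```

Seated (+7 N). I'll release and rise.

>>> {"fn": "send_rows", "kwargs": {
  "offset": [
    [0, 0, -0.7],
    [0, 0, -0.7],
    [0, 0, -0.7],
    [0, 0, -0.7],
    [0, 0, -0.7]
  ],
  "rot": [
    [0, 0, 0],
    [0, 0, 0],
    [0, 0, 0],
    [0, 0, 0],
    [0, 0, 0]
  ],
  "fingers": 70
}}

```text
clock: 32.1
tcp_pos: [0.4936, -0.2614, 0.1486]
ee_rot: [-0.0, 0.09, 0.996, 0.0]
contact_force: [0.5, 0.1, -0.4]
grip_width: 0.0597
finger_force: 0.0
```

>>> {"fn": "send_rows", "kwargs": {
  "offset": [
    [0, 0, -4],
    [0, 0, -12],
    [0, 0, -25],
    [0, 0, -42],
    [0, 0, -60],
    [0, 0, -78],
    [0, 0, -95],
    [0, 0, -110],
    [0, 0, -118],
    [0, 0, -118]
  ],
  "rot": [
    [0, 0, 0],
    [0, 0, 0],
    [0, 0, 0],
    [0, 0, 0],
    [0, 0, 0],
    [0, 0, 0],
    [0, 0, 0],
    [0, 0, 0],
    [0, 0, 0],
    [0, 0, 0]
  ]
}}

```text
clock: 33.35
tcp_pos: [0.4939, -0.2616, 0.2674]
ee_rot: [0.001, 0.09, 0.996, -0.0]
contact_force: [-0.0, -0.2, -0.4]
grip_width: 0.0596
finger_force: 0.0
```

```bash
python3 - <<'E'
from h import *
s=get_state(); print(s["tcp_pos"],s["contact_force"],s["grip_width"])
b=read_camera("wrist"); a=read_camera("scene"); t=read_camera("top"); w=calibration("wrist")
u,v=proj(w,[.493,-.261,.13])[0].round().astype(int); print(u,v,v-80,u-80)
cv2.imwrite("pics/c10.png",np.hstack([crop(b,v-80,v+80,u-80,u+80,400,400),np.vstack([crop(a,195,265,145,215,200,200),crop(a,195,265,275,345,200,200)]),crop(t,180,220,150,190,200,400)]))
E
```

```text
[ 0.49390752 -0.26158688  0.26736265] [-0.03976571 -0.24563594 -0.44586791] 0.05961911788514958
259 173 93 179
```

View pics/c10.png

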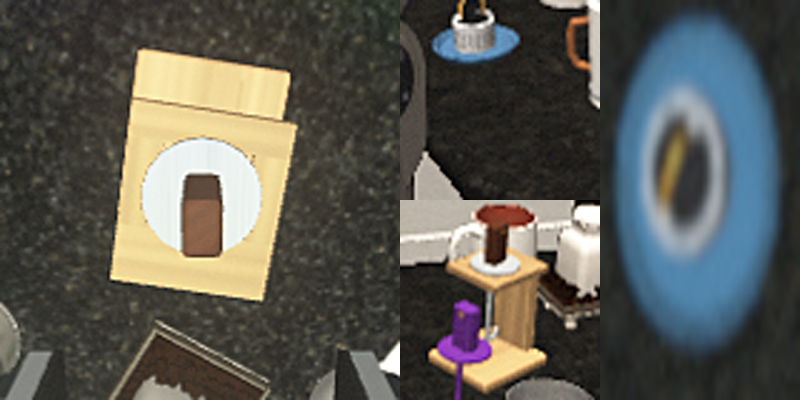

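The hook hangs upright in its stand at (202,195). The filter stands upright on the dish, and its apparent offset is only parallax. I'll hand in.

```bash
python3 -c "
from station import *
print(sign_off())"
```

```text
the job is handed in; nothing more can be done
None
```

The filter was drawn out with the hook and now stands upright near the middle of the blue drip dish, and the hook hangs upright in its stand; I handed the job in at about 33 s of the 72 s allowed, and no verdict came back.

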